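# Park the tall measuring cylinder behind the stand's slide bolt

### The arm

A 7-joint arm with a two-finger parallel gripper is mounted at the origin on a cart in front of the work surface, level with it; the furniture and walls round the work are solid. World frame = base frame: x ahead of the robot, y to its left, z up, the work surface at z = 0. Lengths are in m, angles in rad, forces in N, time in s.
With the tool pointing down it reaches from about 0.425 to 0.875 m from the base axis. Payload 4.7 kg.
Tool frame: the origin (TCP) lies between the finger pads; the fingertips stand ctrl.tip_reach ahead of it and the grasp point (between the pads) lies 5 mm behind it (ctrl.tip_reach is the distance from the TCP to the fingertips, in m); z points along the fingers, y is the direction in which the jaws open and shut (so a half turn about z gives the same grasp; the last joint's range is limited). The gripper opens to 87 mm and grips with 3 to 60 N. Pads are 19 mm wide; open, the fingers measure 117 mm over their backs; the gripper's body (75 mm by 190 mm) begins 51 mm behind the grasp point.
Start: joints at [1.214, 0.321, -0.07, 1.45, 0.023, 1.371, -0.057], TCP at [0.236, -0.606, 0.237] pointing down, gripper open.
Joint ranges: [-2.86, 2.86], [-0.3, 2.09], [-1.38, 1.24], [0.06, 2.45], [-1.56, 4.7], [0.09, 2.05], [-2.69, 2.69]. Speed limits (rad/s): [2.57, 2.57, 3.14, 3.14, 3.14, 3.14, 3.14].

### API

Orientations are given as a rotation vector (axis times angle).
In Python, from bench import ctrl gives the robot as it stands.
- The arm moves only by the shell command python3 -m handwheel 'ROWS' [FORCE]. ROWS is JSON, a list of rows, each a list of 7 numbers: the shift along the tool's x, y, z in mm, then the turn, a rotation vector about the tool's x, y, z in rad, then the gripper's target within -1 to 1 (shut at 1, half-way at 0, fully open at -1). In form: [[dx, dy, dz, ax, ay, az, grip], ...]. A call has 1 to 12 rows; each row is the pose to reach, as a shift and turn from the pose commanded when the call began, along the tool's axes at that moment; what a row does not reach only later rows make up. A row lasts 1/8 s, in which the tool goes at most 62.5 mm and 10.7 degrees, less where a joint would pass 70% of its speed; a pose out of reach is approached as far as the arm can. A call with a gripper value outside its range is refused whole. The fingers move at their own pace and stop on an object; FORCE is the grip in N (left out, the last holds). Time passes only in rows, so rows that repeat a pose let the fingers close. It gives the time, the measured TCP pose, the force and the opening at its end, in the units of the state.
- ctrl.get_state(): the state, without advancing time (a new reading comes with each control period).
- ctrl.get_image(name): name is "side" or "top" or "wrist"; returns the picture (480x640x3 uint8, red, green, blue); there is no depth.
- ctrl.camera_model(name): a dict with "mtx" (3x3 intrinsics, pixels), "xyz" and "orientation" of the camera in the world. Camera axes: x right, y up, looking along -z (the intrinsics and any distortion apply to the point x, -y, -z); pixel columns grow to the right and rows downward; lengths in m; the calibration is good to about 2 mm. A picture is of the moment at which its call begins: read the wrist's pose just before it. camera_model takes no time and is no camera call; for the wrist camera it gives the pose at the moment of the call.
- ctrl.close_job(): hands the job in, once; it reports no verdict.
The state is a dict: "time": time; "joint_positions": joint angles; "qd": joint speeds; "joint_torque": joint torques, N m; "position": TCP position; "tool_rot": TCP orientation; "ft_force": force on the tool from outside, world axes, zero at the start; "torque": the same for the moment, N m; "grip_width": opening from 0.0 (shut) to 1.0 (fully open).
Only numpy, scipy, OpenCV 4.12 (cv2) and the standard library are available. Lean on these libraries where they do the work, as an engineer would, in place of code of your own. Each camera call takes 0.05 s, during which the arm holds its last target.

### The job

Put the tall measuring cylinder away in its bench stand so that nobody can knock it over: draw the stand's slide bolt fully back, bring the cylinder in through the open front so that its foot stands on the foot plate under the fork, then push the bolt fully home again in front of it. The cylinder is top-heavy, so keep it upright all the way, and leave the short cylinder, the two dropper bottles and the vial in front of the cylinders standing where they are.

Things in the scene. Friction and masses are not known exactly. Their poses are not given: they have to be found in the camera images.
- tall_cylinder: Tall measuring cylinder, loose, 0.2 to 0.3 kg, 220 mm high: clear 30 mm tube on a six-sided grey foot (54 mm over flats, 62 over corners, 12 high). Origin: centre of its underside, z up the tube; graduations on the -x side. Top-heavy: centre of mass about 133 mm up; tips beyond a lean of about 11 degrees or when pushed or moved off quickly, swings over if held low. Lift it by the collar.
- collar (a point): Middle of the tall cylinder's six-sided grey bumper collar, 184 mm above its underside; axes as the cylinder's. Collar 18 mm high, 44 mm over the flats, 51 over the corners; flats face +y and -y and every 60 degrees from there. The tube's open mouth rises 36 mm above this point.
- short_cylinder: Short measuring cylinder of the same make, 110 mm high, foot 48 mm over the flats (55 over the corners), tube 26 mm, collar 38 mm over the flats at 79 to 97 mm. Not to be moved. Origin: centre of its underside.
- stand: Bench stand of bent grey sheet steel, fixed. Origin: on the table below the bay's centre; open front to -x, bolt knob on the -y side. Foot plate x -78 to 62, y -95 to 50 mm, top at 6 mm. Back plate at x 58 mm. Fork plate at 100 to 104 mm height, from x -45 mm to the back, with a slot (see fork). Bolt saddles on it reach up to 122 mm. A cylinder can come in only from the front, foot below the fork.
- bay (a point): Centre of the bay on top of the stand's foot plate (stand x = 0, y = 0, z = 6 mm), axes as the stand's: where the middle of the cylinder's underside belongs. Once there with the bolt home, the tube has about 6 mm of play each way along x and 3.5 mm along y.
- fork (a point): Middle of the fork's slot mouth, on the fork's top face (stand x = -45, y = 0, z = 104 mm), axes as the stand's. The slot is 37 mm wide, runs from here along +x and ends in a round end of about 20 mm radius about the bay's centre; the corners of the mouth are rounded (9 mm radius).
- bolt (a joint): Slide bolt, m: 0 = home (rod across the slot's mouth, tip in the far saddle), 0.066 = drawn fully back to its stop, along the stand's -y. The slot is clear from 0.055 on. About 2 N of friction; stays where it is left. The 10 mm rod lies along y at stand x = -27 mm, 112 mm above the table.
- bolt_knob (a point): Middle of the grip of the bolt's upright black knob, 148 mm above the table; moves with the bolt, axes as the stand's. With the bolt home it is at stand x = -27, y = -115 mm. Knob 16 mm in diameter, 128 to 163 mm above the table, nothing else of the stand as high.
- dropper: Bystander: dropper bottle with black pointed cap, 25 mm in diameter, 80 mm high. Origin: centre of its underside.
- vial: Bystander: vial with white lid and dark filling, 27 mm in diameter, 44 mm high, standing alone between the two cylinders and the table edge. Origin: centre of its underside.
- dropper_b: Bystander: another such dropper bottle, 25 mm in diameter, 80 mm high, near the table edge. Origin: centre of its underside.

How it is judged:
By the outcome, as a careful person would: the job done as asked, in the order asked, and still so for the second after the job is handed in, with the robot touching nothing.
It also fails if it takes over 69 s, if anything falls off the work surface, if the arm or the gripper's body presses on something with over 40 N, if the wrist force passes 120 N, or if a joint passes its speed limit or range.

## Working session

There is one attempt and no reset: what is moved stays moved. The work goes in short steps, Python scripts to look and compute and a shell command to move; the robot and the scene stay as the last step left them, time stands still between calls to the robot, and variables do not carry over. Pictures are saved under pics/ and viewed, and the job is handed in when it is done.

```bash
ls; mkdir -p pics
python3 - <<'E'
from bench import ctrl
import cv2,numpy as np
np.set_printoptions(precision=4,suppress=True)
print(ctrl.get_state()); print(ctrl.tip_reach)
for n in ("side","top","wrist"):
    print(n,ctrl.camera_model(n))
    cv2.imwrite(f"pics/{n}0.png",ctrl.get_image(n)[:,:,::-1])
E
```

```text
pics
{'time': 0.0, 'joint_positions': array([ 1.2141,  0.3219, -0.0701,  1.4517,  0.0226,  1.3708, -0.0569]), 'qd': array([-0.0013, -0.0018,  0.0017, -0.0006, -0.0001,  0.0005,  0.0001]), 'joint_torque': array([  0.0001, -49.1287,  -0.4039, -31.2524,  -0.0639,   0.0438,
         0.0002]), 'position': array([ 0.2353, -0.6054,  0.2354]), 'tool_rot': array([-3.0859, -0.5788,  0.0007]), 'ft_force': array([ 0.0227, -0.4395,  0.2591]), 'torque': array([0.0064, 0.0445, 0.0335]), 'grip_width': 0.9959248059881802}
0.014
side {'mtx': array([[561.6686,   0.    , 319.3299],
       [  0.    , 561.6686, 239.5808],
       [  0.    ,   0.    ,   1.    ]]), 'xyz': array([0.0348, 0.6443, 0.7759]), 'orientation': array([ 0.3692, -1.0876, -2.2752])}
top {'mtx': array([[599.8847,   0.    , 325.9245],
       [  0.    , 599.8847, 240.8203],
       [  0.    ,   0.    ,   1.    ]]), 'xyz': array([ 0.3485, -0.0064,  1.2135]), 'orientation': array([ 0.129 , -0.0959, -1.5716])}
wrist {'mtx': array([[361.7941,   0.    , 314.1303],
       [  0.    , 361.7941, 241.635 ],
       [  0.    ,   0.    ,   1.    ]]), 'xyz': array([ 0.3103, -0.5756,  0.3828]), 'orientation': array([-0.2543,  0.1764, -1.1917])}
```

View pics/side0.png

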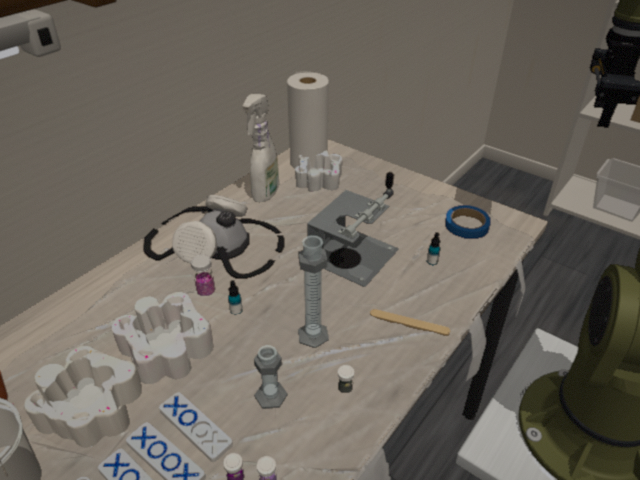

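View pics/top0.png

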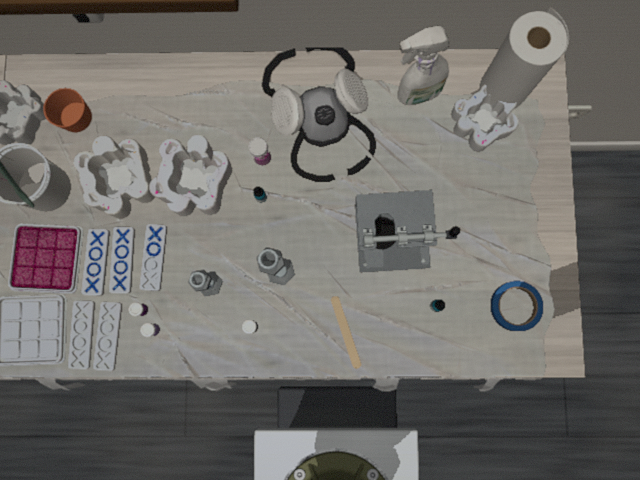

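View pics/wrist0.png

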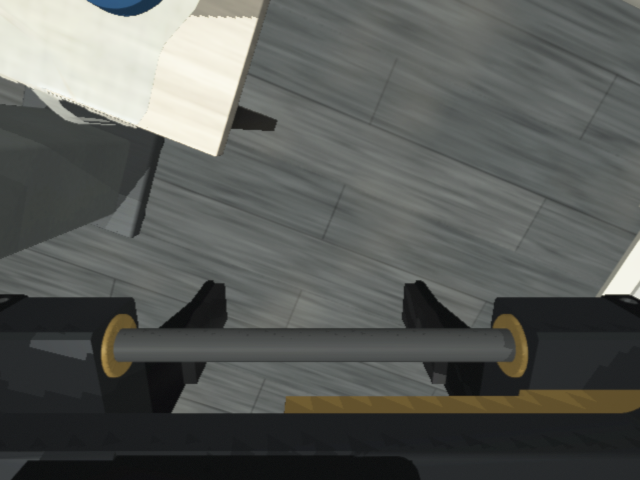

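Side and top views show the stand (top ~(396,230) px) with knob at (454,232). The tall cylinder is at about (275,262), the short one at (205,282), and the vial at (250,327).

```bash
cat > h.py <<'E'
import numpy as np,cv2
from scipy.spatial.transform import Rotation as R
np.set_printoptions(precision=4,suppress=True)
def ray(m,px):
    d=np.linalg.inv(m['mtx'])@np.array([px[0],px[1],1.])
    return np.array(m['xyz']),R.from_rotvec(m['orientation']).as_matrix()@(d*[1,-1,-1])
def plane(m,px,z):
    o,d=ray(m,px); return o+d*(z-o[2])/d[2]
def tri(m1,p1,m2,p2):
    o1,d1=ray(m1,p1);o2,d2=ray(m2,p2)
    t=np.linalg.lstsq(np.c_[d1,-d2],o2-o1,rcond=None)[0]
    a=o1+d1*t[0];b=o2+d2*t[1]
    return (a+b)/2,np.linalg.norm(a-b)
def proj(m,P):
    c=R.from_rotvec(m['orientation']).as_matrix().T@(np.array(P)-m['xyz'])
    q=m['mtx']@(c*[1,-1,-1]); return q[:2]/q[2]
E
python3 - <<'E'
import cv2
a=cv2.imread('pics/top0.png')
cv2.imwrite('pics/z1.png',cv2.resize(a[180:285,345:475],None,fx=6,fy=5.7,interpolation=cv2.INTER_CUBIC)[:600,:800])
cv2.imwrite('pics/z2.png',cv2.resize(a[235:345,180:310],None,fx=6,fy=5.4,interpolation=cv2.INTER_CUBIC)[:600,:800])
b=cv2.imread('pics/side0.png')
cv2.imwrite('pics/z3.png',cv2.resize(b[160:290,290:460],None,fx=4.6,fy=4.6,interpolation=cv2.INTER_CUBIC))
cv2.imwrite('pics/z4.png',cv2.resize(b[225:415,245:365],None,fx=3.1,fy=3.1,interpolation=cv2.INTER_CUBIC))
E
```

```text
(no output)
```

View pics/z1.png

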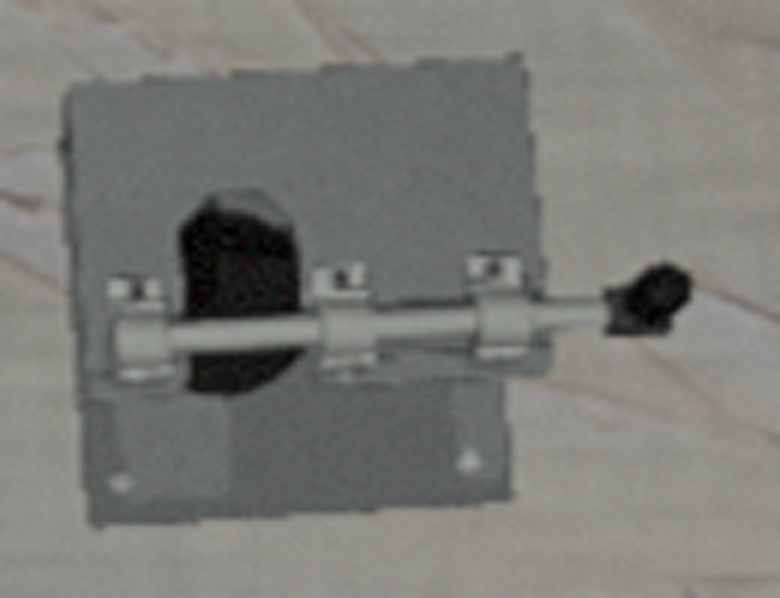

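View pics/z2.png

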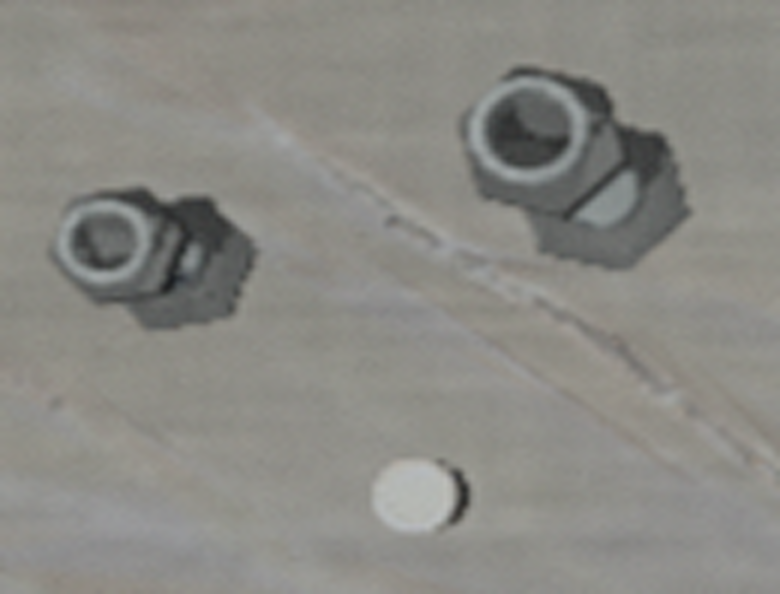

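View pics/z3.png

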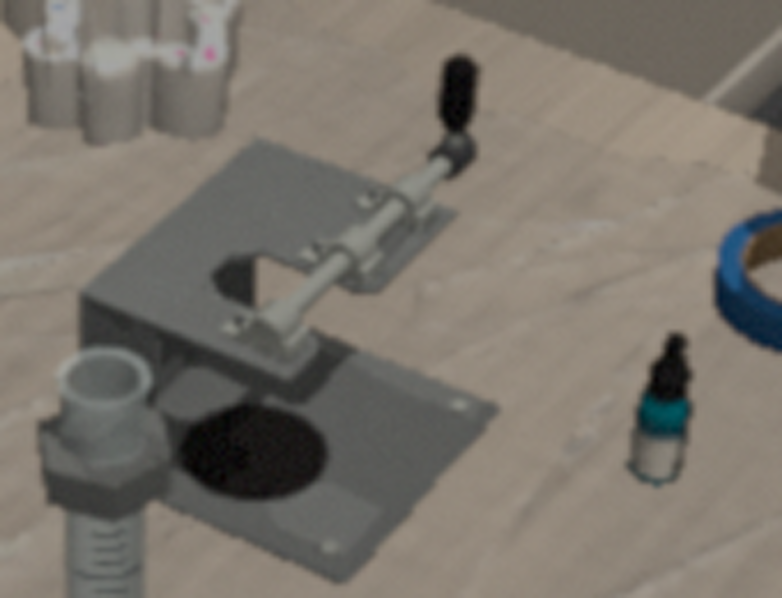

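View pics/z4.png

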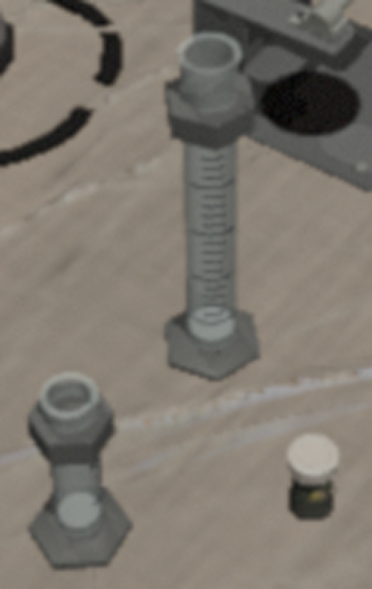

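Run:
```python
from h import *
from bench import ctrl
T=ctrl.camera_model('top');S=ctrl.camera_model('side')
z1=lambda x,y:(345+x/6,180+y/5.7)
z2=lambda x,y:(180+x/6,235+y/5.4545)
z3=lambda x,y:(290+x/4.6,160+y/4.6)
z4=lambda x,y:(245+x/3.1,225+y/3.1)
print('FL',plane(T,z1(95,522),.006),'FR',plane(T,z1(508,495),.006))
print('FRs',plane(S,z3(345,580),.006),'BRfoot? s',plane(S,z3(497,408),.006))
print('BL',plane(T,z1(70,90),.104),'BR',plane(T,z1(520,60),.104))
print('BLs',plane(S,z3(82,293),.104),'BRs',plane(S,z3(258,137),.104))
print('disc s',plane(S,z3(255,452),.006))
print('knob top',plane(T,z1(668,285),.163),'side',plane(S,z3(460,62),.163), 'mid side',plane(S,z3(457,97),.148))
print('tall mouth',plane(T,z2(530,130),.22),plane(S,z4(211,55),.22),tri(T,z2(530,130),S,z4(211,55)))
print('tall foot top z=.012 centre', plane(T,z2(612,192),.012),plane(S,z4(212,330),.012))
print('short mouth',plane(T,z2(104,240),.11),plane(S,z4(70,395),.11))
print('vial',plane(T,z2(415,495),.044),plane(S,z4(313,457),.044))
print('dropB',plane(T,(437,305),.08), 'dropA',plane(T,(259,191),.08))
```

```text
FL [ 0.4595 -0.0514  0.006 ] FR [ 0.4685 -0.19    0.006 ]
FRs [ 0.4557 -0.0498  0.006 ] BRfoot? s [ 0.4647 -0.1889  0.006 ]
BL [ 0.594  -0.0414  0.104 ] BR [ 0.6032 -0.1827  0.104 ]
BLs [ 0.591  -0.0396  0.104 ] BRs [ 0.6011 -0.1832  0.104 ]
disc s [ 0.5354 -0.0944  0.006 ]
knob top [ 0.518  -0.2148  0.163 ] side [ 0.5154 -0.2135  0.163 ] mid side [ 0.5127 -0.2091  0.148 ]
tall mouth [0.4619 0.1106 0.22  ] [0.4578 0.1118 0.22  ] (array([0.4609, 0.1102, 0.2177]), np.float64(0.0028127398615404842))
tall foot top z=.012 centre [0.4624 0.1073 0.012 ] [0.4596 0.1104 0.012 ]
short mouth [0.4375 0.2549 0.11  ] [0.4338 0.2542 0.11  ]
vial [0.3518 0.1671 0.044 ] [0.3467 0.169  0.044 ]
dropB [ 0.3893 -0.1905  0.08  ] dropA [0.6101 0.1468 0.08  ]
```

```bash
python3 -m handwheel '[[100,-65,0,0,0,-0.3,-1],[200,-130,0,0,0,-0.6,-1],[300,-195,0,0,0,-0.9,-1],[404,-263,0,0,0,-1.265,-1],[404,-263,0,0,0,-1.265,-1],[404,-263,0,0,0,-1.265,-1],[404,-263,0,0,0,-1.265,-1],[404,-263,0,0,0,-1.265,-1],[404,-263,0,0,0,-1.265,-1],[404,-263,0,0,0,-1.265,-1],[404,-263,0,0,0,-1.265,-1],[404,-263,0,0,0,-1.265,-1]]' 20
python3 - <<'E'
from h import *
from bench import ctrl
s=ctrl.get_state();m=ctrl.camera_model('wrist')
cv2.imwrite("pics/w1.png",ctrl.get_image('wrist')[:,:,::-1])
print(s['position'],R.from_rotvec(s['tool_rot']).as_matrix(),m['xyz'],R.from_rotvec(m['orientation']).as_matrix())
import pickle;pickle.dump(m,open('w1.pkl','wb'))
E
```

```text
time: 1.65
position: [0.5161, -0.2156, 0.2365]
tool_rot: [2.151, 2.29, -0.001]
ft_force: [0.7, -0.2, 0.3]
grip_width: 0.998
[ 0.5161 -0.2156  0.2365] [[-0.0626  0.998  -0.0003]
 [ 0.998   0.0626 -0.0003]
 [-0.0003 -0.0003 -1.    ]] [ 0.5123 -0.1352  0.3837] [[ 0.9981 -0.0589 -0.0181]
 [ 0.0616  0.9558  0.2873]
 [ 0.0004 -0.2879  0.9577]]
```

View pics/w1.png

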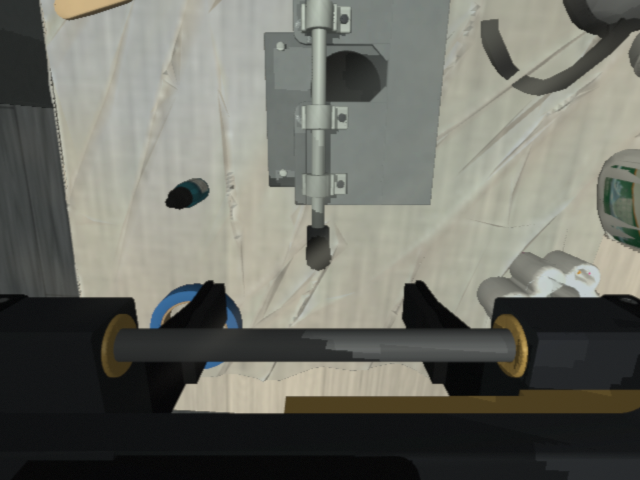

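Knob top is at about (318,260) px, between the fingers. The rod runs up the image at column ~318, and the fork slot is at (355,75).

Run:
```python
from h import *
import pickle;m=pickle.load(open('w1.pkl','rb'))
print('knob top',plane(m,(318,261),.163))
a=plane(m,(318.5,30),.112);b=plane(m,(318,210),.112);print('rod',a,b,np.degrees(np.arctan2(-(a-b)[0],(a-b)[1])))
a=plane(m,(447,0),.104);b=plane(m,(431.5,205),.104);print('back',a,b,np.degrees(np.arctan2(-(a-b)[0],(a-b)[1])))
print('foot FR',plane(m,(269,186),.006), plane(m,(265,33),.006))
# predictions
th=np.radians(3.75)
for x,y,z in [(-27,-115,163),(-78,-95,6),(62,-95,104)]:
    for bay in [(.537,-.0955)]:
        P=[bay[0]+(x*np.cos(th)-y*np.sin(th))/1e3,bay[1]+(x*np.sin(th)+y*np.cos(th))/1e3,z/1e3];print(x,y,z,P,proj(m,P))
a=cv2.imread('pics/w1.png');cv2.imwrite('pics/w1z.png',cv2.resize(a[0:290,240:460],None,fx=2.7,fy=2.06*1,interpolation=cv2.INTER_CUBIC))
```

```text
knob top [ 0.5197 -0.2144  0.163 ]
rod [ 0.5112 -0.0695  0.112 ] [ 0.5188 -0.1914  0.112 ] 3.552686259277404
back [ 0.5962 -0.0444  0.104 ] [ 0.6075 -0.1836  0.104 ] 4.608952311179432
foot FR [ 0.4687 -0.191   0.006 ] [ 0.4614 -0.0494  0.006 ]
-27 -115 163 [np.float64(0.5175791689340242), np.float64(-0.21201966066165326), 0.163] [314.9147 257.4018]
-78 -95 6 [np.float64(0.46538030126425256), np.float64(-0.1953980417876185), 0.006] [265.687  189.9763]
62 -95 104 [np.float64(0.6050805505176571), np.float64(-0.18624160369539847), 0.104] [427.9681 208.1523]
```

View pics/w1z.png

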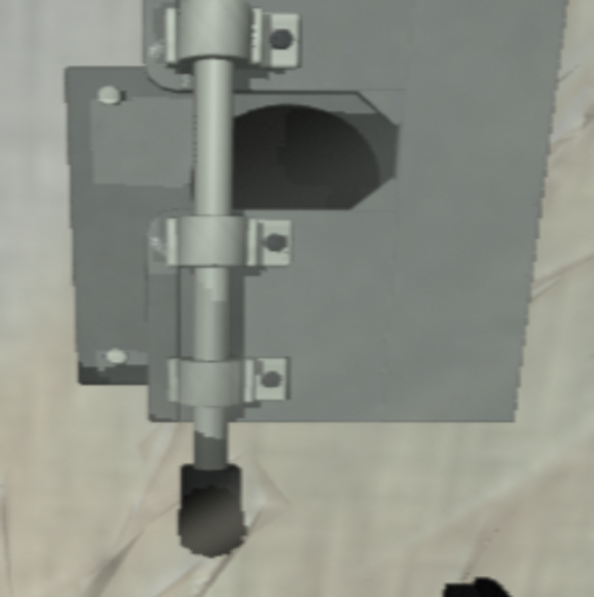

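Run:
```python
from h import *
from bench import ctrl
import pickle;m=pickle.load(open('w1.pkl','rb'));T=ctrl.camera_model('top')
z=lambda x,y:(240+x/2.7,y/2.06)
a=plane(m,z(300,91),.104);b=plane(m,z(300,209),.104);print('slot',a,b,(a+b)/2, np.linalg.norm(a-b))
print('slot end',plane(m,z(397,145),.104))
c=(a+b)/2-[.537,-.0955,.104];th=np.radians(3.75);print('stand xy off',c[0]*np.cos(th)+c[1]*np.sin(th),-c[0]*np.sin(th)+c[1]*np.cos(th))
z1=lambda x,y:(345+x/6,180+y/5.7)
a=plane(T,z1(183,260),.104);b=plane(T,z1(299,255),.104);print('top slot',a,b,(a+b)/2,np.linalg.norm(a-b))
```

```text
slot [ 0.5343 -0.0749  0.104 ] [ 0.5377 -0.1119  0.104 ] [ 0.536  -0.0934  0.104 ] 0.0371645496020078
slot end [ 0.5612 -0.0899  0.104 ]
stand xy off -0.000850273500069663 0.0021860055139854796
top slot [ 0.5367 -0.0761  0.104 ] [ 0.5382 -0.1123  0.104 ] [ 0.5375 -0.0942  0.104 ] 0.03618173861176947
```

```bash
python3 -m handwheel '[[2,3,40,0,0,0,-1],[2,3,80,0,0,0,-1],[2,3,93,0,0,0,-1],[2,3,93,0,0,0,-1],[2,3,93,0,0,0,1],[2,3,93,0,0,0,1],[2,3,93,0,0,0,1],[2,3,93,0,0,0,1],[2,3,93,0,0,0,1],[2,3,93,0,0,0,1],[2,3,93,0,0,0,1],[2,3,93,0,0,0,1]]' 25
python3 - <<'E'
from h import *
from bench import ctrl
cv2.imwrite("pics/w2.png",ctrl.get_image('wrist')[:,:,::-1])
E
```

```text
time: 3.2
position: [0.5184, -0.2122, 0.1433]
tool_rot: [-2.147, -2.291, 0.003]
ft_force: [-3.0, -0.2, 4.9]
grip_width: 0.176
```

View pics/w2.png

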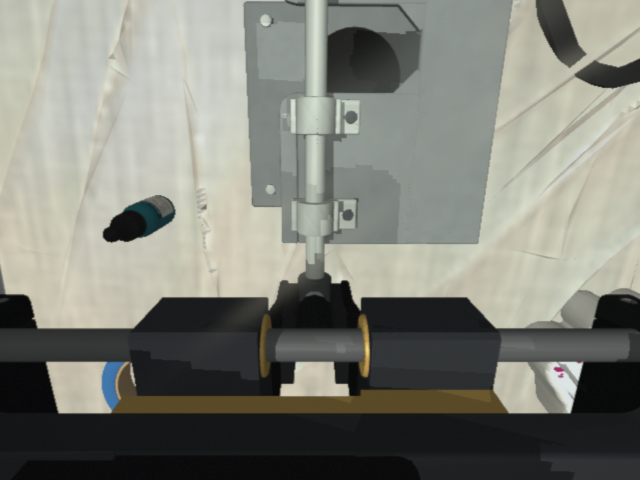

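Opening 15 mm shows the knob is gripped. Now drawing the bolt.

```bash
python3 -m handwheel '[[-4,0,0,0,0,0,1],[-11,0,0,0,0,0,1],[-18,0,0,0,0,0,1],[-25,0,0,0,0,0,1],[-32,0,0,0,0,0,1],[-39,0,0,0,0,0,1],[-46,0,0,0,0,0,1],[-53,0,0,0,0,0,1],[-60,0,0,0,0,0,1],[-65,0,0,0,0,0,1],[-67,0,0,0,0,0,1],[-67,0,0,0,0,0,1]]'
python3 - <<'E'
from h import *
from bench import ctrl
cv2.imwrite("pics/w3.png",ctrl.get_image('wrist')[:,:,::-1])
cv2.imwrite("pics/t3.png",ctrl.get_image('top')[150:310,320:520,::-1].repeat(3,0).repeat(3,1))
print(ctrl.get_state())
E
```

```text
time: 4.75
position: [0.5222, -0.2732, 0.1433]
tool_rot: [-2.138, -2.288, -0.003]
ft_force: [-9.7, 11.4, 9.4]
grip_width: 0.172
{'time': 4.85, 'joint_positions': array([ 0.8349,  0.298 , -0.4665,  1.7015,  0.1373,  1.185 ,  0.401 ]), 'qd': array([ 0.0009, -0.0019,  0.0002, -0.0004, -0.0013, -0.0014, -0.    ]), 'joint_torque': array([  3.6755, -39.2281,   0.4174, -32.4957,   2.6418,  -4.3556,
         0.0697]), 'position': array([ 0.5222, -0.2731,  0.1433]), 'tool_rot': array([-2.1375, -2.2879, -0.0026]), 'ft_force': array([-8.7861, 11.6897,  9.2262]), 'torque': array([ 2.5014,  1.907 , -0.0358]), 'grip_width': 0.1771018781867819}
```

View pics/w3.png

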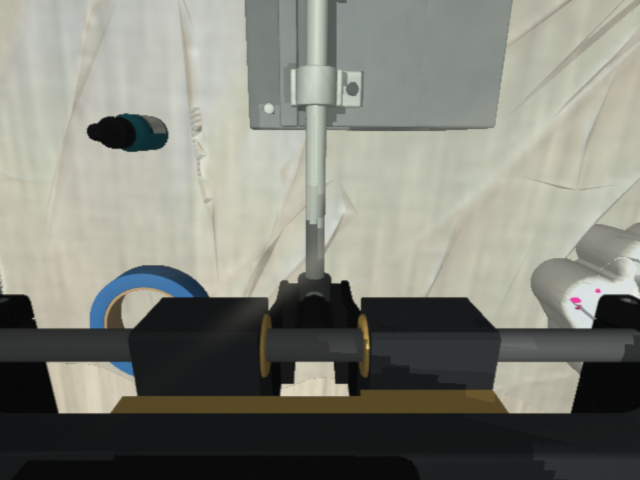

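View pics/t3.png

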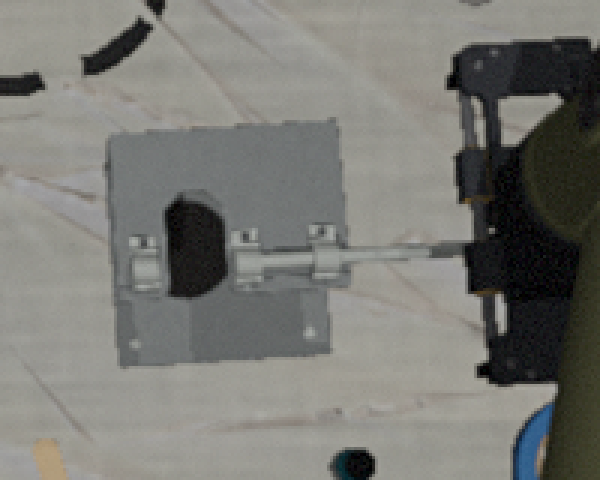

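Slot looks clear and 11 N resists, so it is probably at the stop. I'll pull a little further and ease the sideways force to confirm.

```bash
python3 -m handwheel '[[-3,3,-1,0,0,0,1],[-6,4,-2,0,0,0,1],[-6,4,-2,0,0,0,1],[-6,4,-2,0,0,0,1]]'
```

```text
time: 5.35
position: [0.5224, -0.2734, 0.1432]
tool_rot: [-2.125, -2.279, -0.001]
ft_force: [-19.4, 21.3, 12.0]
grip_width: 0.174
```

Bolt at its stop (no movement as force doubled). Release and rise.

```bash
python3 -m handwheel '[[6,-4,1,0,0,0,1],[12,-8,2,0,0,0,1],[12,-8,2,0,0,0,1],[12,-8,2,0,0,0,-1],[12,-8,2,0,0,0,-1],[12,-8,2,0,0,0,-1],[12,-8,2,0,0,0,-1],[12,-8,2,0,0,0,-1],[12,-8,-40,0,0,0,-1],[12,-8,-90,0,0,0,-1],[12,-8,-140,0,0,0,-1],[12,-8,-140,0,0,0,-1]]'
python3 - <<'E'
from h import *
from bench import ctrl
cv2.imwrite("pics/w4.png",ctrl.get_image('wrist')[:,:,::-1])
s=ctrl.get_state();print(s['position'],R.from_rotvec(s['tool_rot']).as_matrix(),s['ft_force'])
E
```

```text
time: 6.85
position: [0.5218, -0.274, 0.2906]
tool_rot: [2.142, 2.286, 0.003]
ft_force: [0.5, -1.1, -0.2]
grip_width: 0.985
[ 0.5206 -0.2736  0.2877] [[-0.065   0.9979  0.0036]
 [ 0.9979  0.065  -0.0024]
 [-0.0026  0.0034 -1.    ]] [ 0.3516  0.5294 -1.155 ]
```

View pics/w4.png

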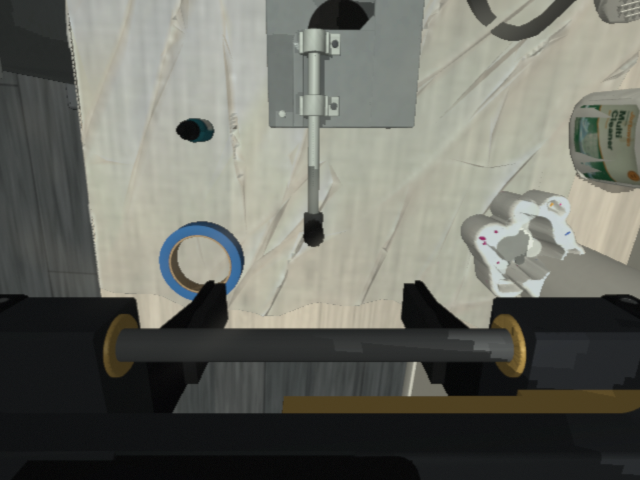

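```bash
python3 -m handwheel '[[60,-7,0,0,0,0,-1],[120,-14,0,0,0,0,-1],[180,-21,0,0,0,0,-1],[240,-28,0,0,0,0,-1],[300,-34,0,0,0,0,-1],[337,-38,0,0,0,0,-1],[337,-38,0,0,0,0,-1],[337,-38,0,0,0,0,-1],[337,-38,0,0,0,0,-1],[337,-38,0,0,0,0,-1]]'
python3 - <<'E'
from h import *
from bench import ctrl
import pickle
m=ctrl.camera_model('wrist');pickle.dump(m,open('w5.pkl','wb'))
cv2.imwrite("pics/w5.png",ctrl.get_image('wrist')[:,:,::-1])
s=ctrl.get_state();print(s['position'],R.from_rotvec(s['tool_rot']).as_matrix(),s['joint_positions'])
E
```

```text
time: 8.15
position: [0.4599, 0.0594, 0.2852]
tool_rot: [-2.15, -2.29, 0.0]
ft_force: [-0.1, 0.2, -0.5]
grip_width: 1.001
[0.4599 0.0597 0.2853] [[-0.0633  0.998  -0.0005]
 [ 0.998   0.0633  0.0002]
 [ 0.0002 -0.0004 -1.    ]] [ 0.6143 -0.0956 -0.7397  1.7902 -0.0654  1.4229 -0.0501]
```

View pics/w5.png

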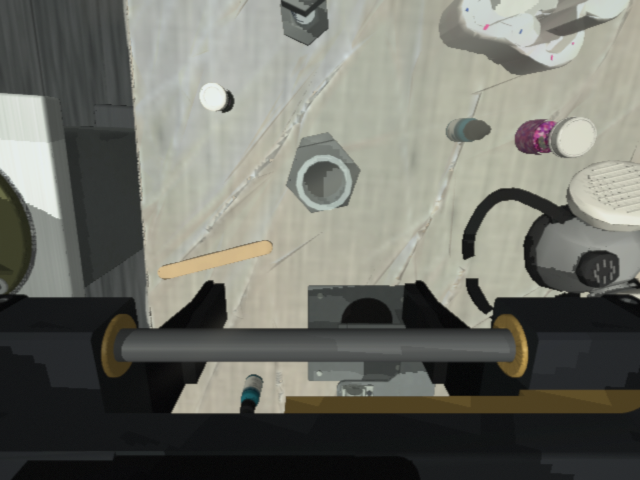

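The tall cylinder's mouth is at (325,182) px with the hex collar around it. I'll zoom in for its yaw.

Run:
```python
from h import *
a=cv2.imread('pics/w5.png');cv2.imwrite('pics/w5z.png',cv2.resize(a[120:225,275:375],None,fx=5.7,fy=5.7,interpolation=cv2.INTER_CUBIC))
```

```text
(no output)
```

View pics/w5z.png

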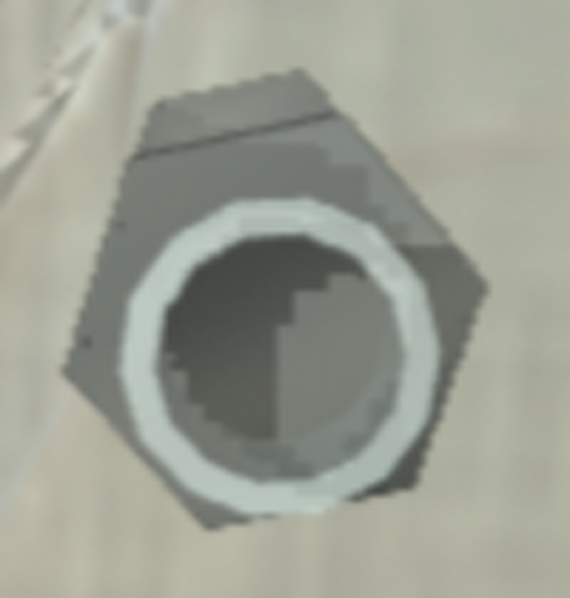

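Run:
```python
from h import *
import pickle;m=pickle.load(open('w5.pkl','rb'))
P=np.array([plane(m,(275+x/5.7,120+y/5.7),.193) for x,y in [(62,372),(210,528),(415,488),(490,290),(338,113),(135,157)]])
c=P.mean(0);print(P,c,np.linalg.norm(P-c,axis=1))
for i in range(6):
    e=P[(i+1)%6]-P[i];print(np.degrees(np.arctan2(e[1],e[0]))%60,np.degrees(np.arctan2(e[1],e[0])),np.linalg.norm(e))
print('mouth',plane(m,(275+280/5.7,120+357/5.7),.22))
print('vial',plane(m,(213,97),.044))
```

```text
[[0.4395 0.1057 0.193 ]
 [0.4577 0.0883 0.193 ]
 [0.4815 0.0946 0.193 ]
 [0.4881 0.1181 0.193 ]
 [0.4692 0.1364 0.193 ]
 [0.4468 0.1303 0.193 ]] [0.4638 0.1122 0.193 ] [0.0251 0.0246 0.025  0.025  0.0248 0.0248]
16.432911558454933 -43.56708844154507 0.025136058536280863
14.794918941686385 14.794918941686385 0.024610302875428758
14.416250291913258 74.41625029191326 0.0243263162735104
15.78800349234291 135.7880034923429 0.02635508847397851
15.374049172389391 -164.6259508276106 0.023243492378364847
13.60509419120936 -106.39490580879064 0.025651183850720707
mouth [0.4636 0.1124 0.22  ]
vial [0.3529 0.168  0.044 ]
```

```bash
python3 -m handwheel '[[25,3,0,0,0,0.16,-1],[52,7,0,0,0,0.325,-1],[52,7,0,0,0,0.325,-1],[52,7,0,0,0,0.325,-1],[52,7,30,0,0,0.325,-1],[52,7,45,0,0,0.325,-1],[52,7,45,0,0,0.325,-1]]'
python3 - <<'E'
from h import *
from bench import ctrl
import pickle
m=ctrl.camera_model('wrist');pickle.dump(m,open('w6.pkl','wb'))
cv2.imwrite("pics/w6.png",ctrl.get_image('wrist')[:,:,::-1])
s=ctrl.get_state();print(s['position'],R.from_rotvec(s['tool_rot']).as_matrix())
E
```

```text
time: 9.07
position: [0.4627, 0.112, 0.2396]
tool_rot: [-2.49, -1.913, 0.003]
ft_force: [-0.5, 0.7, 0.7]
grip_width: 0.996
[0.4634 0.1124 0.2406] [[ 0.2575  0.9663 -0.0005]
 [ 0.9663 -0.2575 -0.0001]
 [-0.0002 -0.0005 -1.    ]]
```

View pics/w6.png

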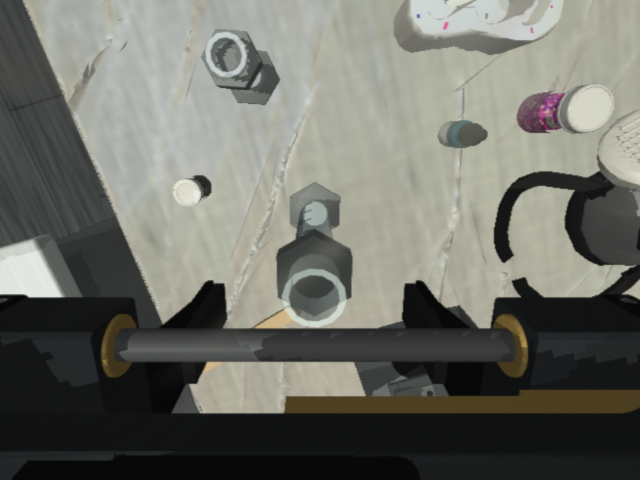

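Cylinder is centred between the fingers (mouth at (315,296)), with collar flats facing the jaws. Descend and close gently.

```bash
python3 -m handwheel '[[0,0,20,0,0,0,-1],[0,0,40,0,0,0,-1],[0,0,55,0,0,0,-1],[0,0,61,0,0,0,-1],[0,0,61,0,0,0,-0.5],[0,0,61,0,0,0,-0.2],[0,0,61,0,0,0,-0.1],[0,0,61,0,0,0,-0.05],[0,0,61,0,0,0,0],[0,0,61,0,0,0,0.05],[0,0,61,0,0,0,0.3],[0,0,61,0,0,0,1]]' 25
python3 -m handwheel '[[0,0,0,0,0,0,1],[0,0,0,0,0,0,1],[0,0,0,0,0,0,1]]'
python3 - <<'E'
from h import *
from bench import ctrl
cv2.imwrite("pics/w7.png",ctrl.get_image('wrist')[:,:,::-1])
a=ctrl.get_image('side')[:,:,::-1]
cv2.imwrite("pics/s7.png",cv2.resize(a[160:400,200:420],None,fx=2.5,fy=2.5))
s=ctrl.get_state();print(s['position'],R.from_rotvec(s['tool_rot']).as_matrix())
E
```

```text
time: 10.62
position: [0.4635, 0.113, 0.1797]
tool_rot: [2.49, 1.915, 0.0]
ft_force: [-0.6, -0.2, 3.4]
grip_width: 0.572
time: 11.0
position: [0.4635, 0.113, 0.1797]
tool_rot: [2.49, 1.915, 0.0]
ft_force: [0.2, -0.1, 3.9]
grip_width: 0.574
[0.4635 0.1129 0.1797] [[ 0.2571  0.9664  0.0003]
 [ 0.9664 -0.2571 -0.0001]
 [-0.      0.0003 -1.    ]]
```

View pics/w7.png

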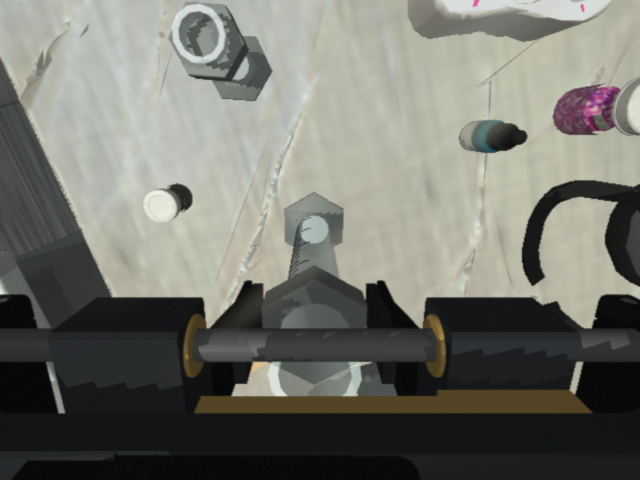

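View pics/s7.png

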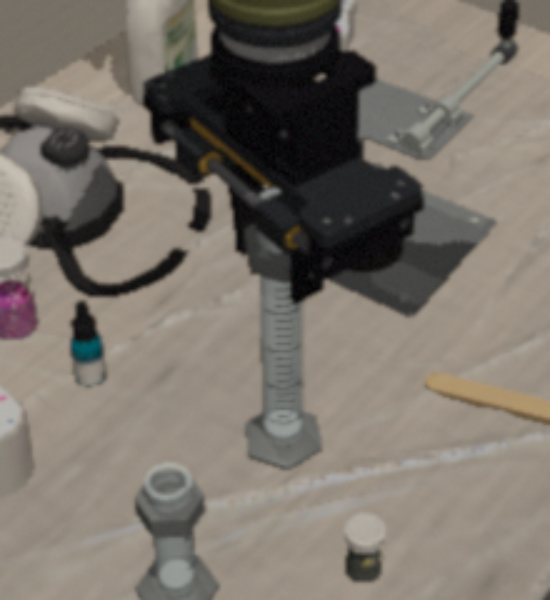

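Opening reads 50 mm rather than the collar's 44 mm, so I'll check what is touching before lifting.

Run:
```python
from h import *
from bench import ctrl
m=ctrl.camera_model('wrist');s=ctrl.get_state()
p=s['position'];M=R.from_rotvec(s['tool_rot']).as_matrix()
for z in (.165,.175,.193):
    c=np.array([p[0],p[1],z])
    print(z,[proj(m,c+M[:,1]*k).round(0) for k in (-.025,-.022,.022,.025)], proj(m,c+M[:,0]*.0254),proj(m,c))
a=cv2.imread('pics/w7.png');cv2.imwrite('pics/w7z.png',cv2.resize(a[180:420,215:415],None,fx=2.5*1.3,fy=2.5,interpolation=cv2.INTER_CUBIC))
```

```text
0.165 [array([262., 304.]), array([268., 304.]), array([357., 304.]), array([363., 304.])] [312.5737 255.3603] [312.6854 304.1695]
0.175 [array([259., 314.]), array([265., 314.]), array([360., 314.]), array([366., 314.])] [312.5001 262.6169] [312.6213 313.8833]
0.193 [array([253., 335.]), array([260., 335.]), array([365., 334.]), array([372., 334.])] [312.343  278.1088] [312.4856 334.4642]
```

View pics/w7z.png

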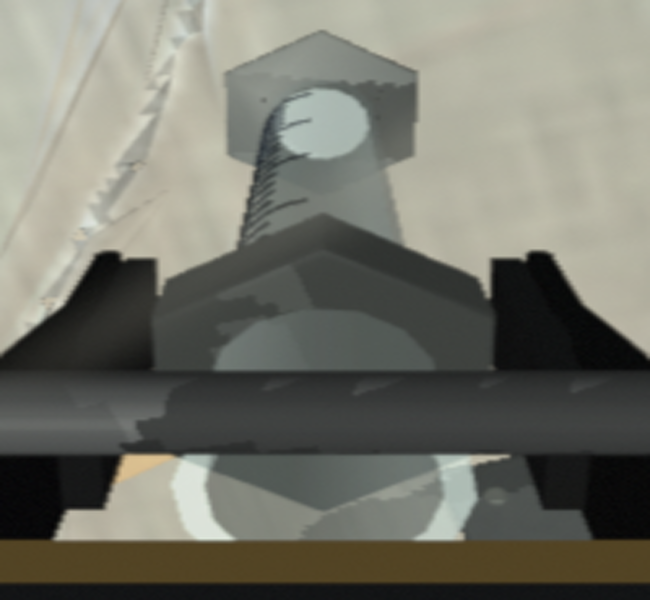

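Both pads sit flat on the collar's flats (pixel width 104 matches 44 mm). Careful lift test.

```bash
python3 -m handwheel '[[0,0,-2,0,0,0,1],[0,0,-5,0,0,0,1],[0,0,-8,0,0,0,1],[0,0,-11,0,0,0,1],[0,0,-14,0,0,0,1],[0,0,-16,0,0,0,1],[0,0,-16,0,0,0,1],[0,0,-16,0,0,0,1]]' 30
python3 - <<'E'
from h import *
from bench import ctrl
cv2.imwrite("pics/w8.png",ctrl.get_image('wrist')[180:420,215:415,::-1].repeat(2,0).repeat(2,1))
a=ctrl.get_image('side')[:,:,::-1]
cv2.imwrite("pics/s8.png",cv2.resize(a[160:400,200:420],None,fx=2.5,fy=2.5))
print(ctrl.get_state()['grip_width'])
E
```

```text
time: 12.1
position: [0.4633, 0.1129, 0.1955]
tool_rot: [-2.491, -1.915, 0.0]
ft_force: [-0.3, 0.2, -2.4]
grip_width: 0.57
0.5650309569359249
```

View pics/w8.png

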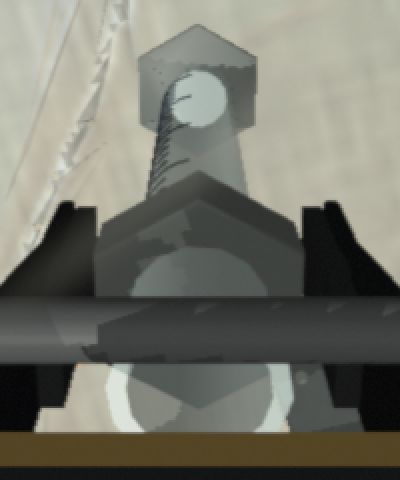

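View pics/s8.png

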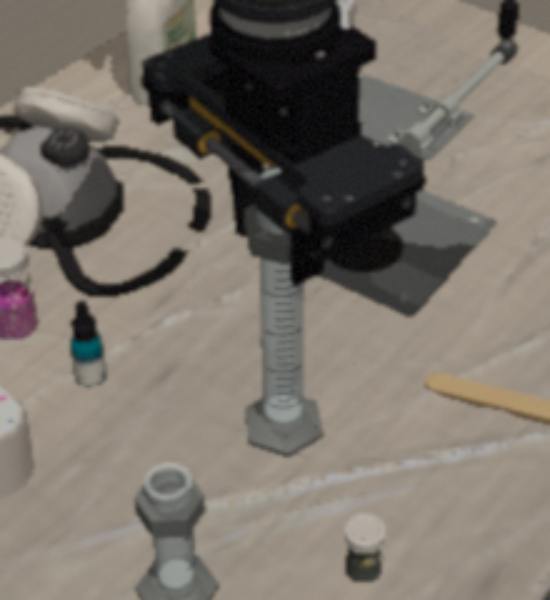

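Lifted cleanly: it hangs upright, 2.4 N carried. Carry it to the front of the stand.

```bash
python3 -m handwheel '[[-2,0.5,0,0,0,0,1],[-6,1.3,0,0,0,0,1],[-12,2.6,0,0,0,0,1],[-20,4.4,0,0,0,0,1],[-30,6.5,0,0,0,0,1],[-41,9,0,0,0,0,1],[-53,11.6,0,0,0,0,1],[-65,14.2,0,0,0,0,1],[-77,16.8,0,0,0,0,1],[-89,19.4,0,0,0,0,1],[-101,22,0,0,0,0,1],[-113,24.7,0,0,0,0,1]]'
python3 -m handwheel '[[-12,2.6,0,0,0,0,1],[-24,5.2,0,0,0,0,1],[-36,7.9,0,0,0,0,1],[-48,10.5,0,0,0,0,1],[-59,12.9,0,0,0,0,1],[-69,15.1,0,0,0,0,1],[-78,17,0,0,0,0,1],[-85,18.6,0,0,0,0,1],[-90,19.8,0,0,0,0,1],[-93,20.5,0,0,0,0,1],[-94.5,20.8,0,0,0,0,1],[-94.5,20.8,0,0,0,0,1]]'
python3 - <<'E'
from h import *
from bench import ctrl
cv2.imwrite("pics/s9.png",cv2.resize(ctrl.get_image('side')[130:330,240:460,::-1],None,fx=3,fy=3))
cv2.imwrite("pics/t9.png",cv2.resize(ctrl.get_image('top')[170:330,320:520,::-1],None,fx=3,fy=3))
import pickle
m=ctrl.camera_model('wrist');pickle.dump(m,open('w9.pkl','wb'))
cv2.imwrite("pics/w9.png",ctrl.get_image('wrist')[:,:,::-1])
s=ctrl.get_state();print(s['position'],R.from_rotvec(s['tool_rot']).as_matrix(),s['grip_width'])
E
```

```text
time: 13.7
position: [0.4582, -0.0035, 0.1955]
tool_rot: [2.491, 1.915, -0.0]
ft_force: [-1.3, -0.0, -2.9]
grip_width: 0.573
time: 15.2
position: [0.454, -0.0992, 0.1955]
tool_rot: [2.49, 1.915, -0.0]
ft_force: [0.4, -0.2, -3.4]
grip_width: 0.571
[ 0.454  -0.0991  0.1955] [[ 0.2567  0.9665  0.    ]
 [ 0.9665 -0.2567 -0.    ]
 [-0.      0.     -1.    ]] 0.571777944332161
```

View pics/s9.png

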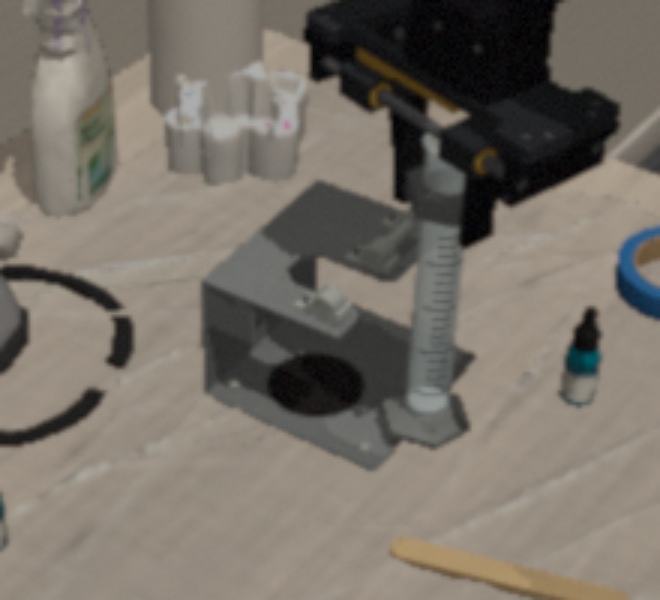

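View pics/t9.png

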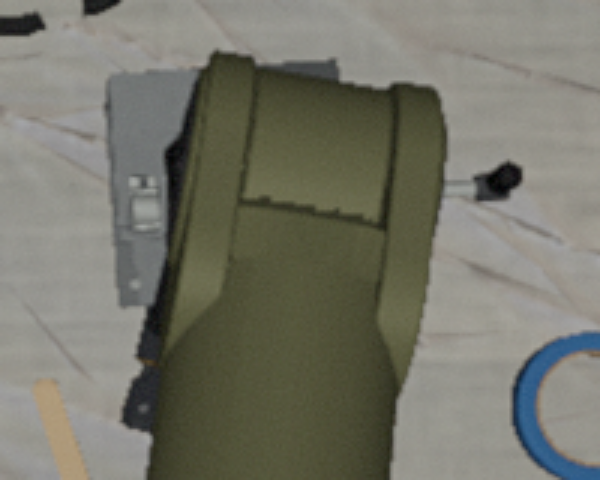

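View pics/w9.png

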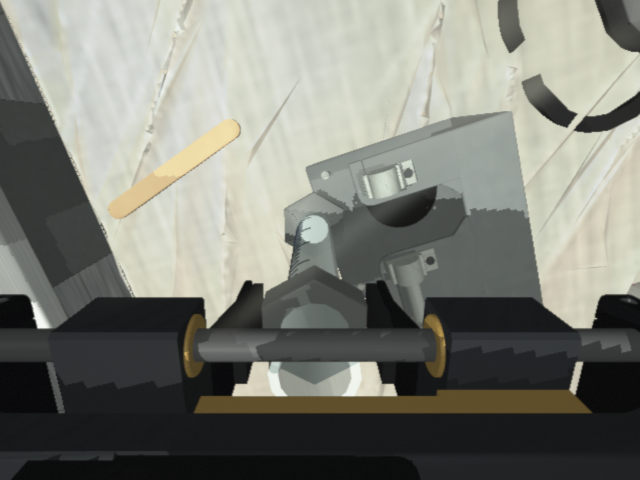

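Run:
```python
from h import *
import pickle;m=pickle.load(open('w9.pkl','rb'))
a=cv2.resize(cv2.imread('pics/w9.png')[90:310,270:550],None,fx=2.8,fy=2.7,interpolation=cv2.INTER_CUBIC)
bay=np.array([.5385,-.0936]);th=np.radians(3.7)
def W(x,y,z): return [bay[0]+(x*np.cos(th)-y*np.sin(th))/1e3,bay[1]+(x*np.sin(th)+y*np.cos(th))/1e3,z/1e3]
def P(x,y,z): p=proj(m,W(x,y,z)); return tuple(int(v) for v in ((p-[270,90])*[2.8,2.7]))
for y in (18.5,-18.5): cv2.line(a,P(-45,y,104),P(8,y,104),(0,0,255),1)
cv2.line(a,P(20,5,104),P(20,-5,104),(0,255,0),1)
cv2.line(a,P(-78,45,6),P(-78,0,6),(255,0,0),1)
cv2.line(a,P(60,50,104),P(60,-60,104),(255,0,0),1)
cv2.line(a,P(-45,50,104),P(60,50,104),(255,0,0),1)
cv2.imwrite('pics/w9z.png',a)
```

```text
(no output)
```

View pics/w9z.png

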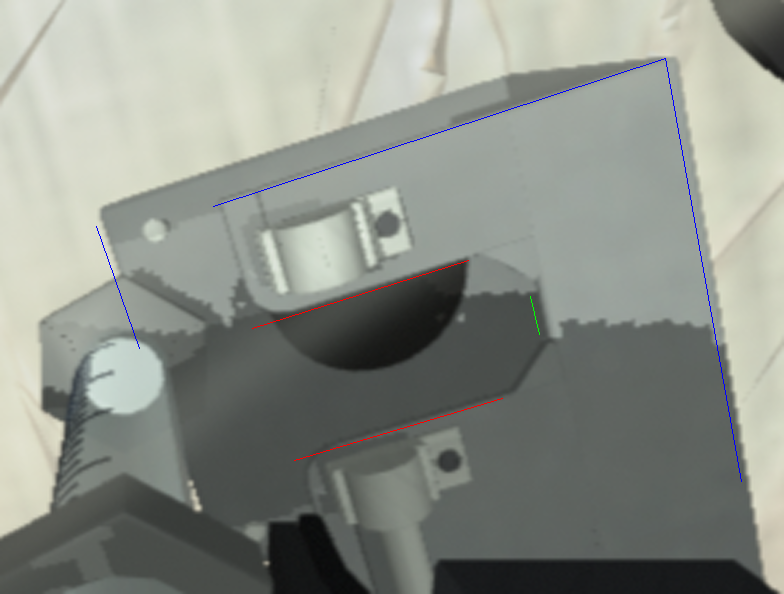

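Overlay fits the slot edges within about 1 mm, and the stand lies 1–2 mm deeper in x. I'll enter the slot part way and watch the force.

```bash
python3 -m handwheel '[[1,3,0,0,0,0,1],[2.4,7,0,0,0,0,1],[4.4,13,0,0,0,0,1],[6.8,20,0,0,0,0,1],[9.2,27,0,0,0,0,1],[11.2,33,0,0,0,0,1],[12.9,38,0,0,0,0,1],[14.2,42,0,0,0,0,1],[14.9,44,0,0,0,0,1],[14.9,44,0,0,0,0,1]]'
python3 - <<'E'
from h import *
from bench import ctrl
cv2.imwrite("pics/s10.png",cv2.resize(ctrl.get_image('side')[130:330,240:460,::-1],None,fx=3,fy=3))
import pickle
m=ctrl.camera_model('wrist');pickle.dump(m,open('w10.pkl','wb'))
a=ctrl.get_image('wrist')[:,:,::-1];cv2.imwrite("pics/w10.png",a)
cv2.imwrite("pics/w10z.png",cv2.resize(a[140:340,230:510],None,fx=2.8,fy=2.8,interpolation=cv2.INTER_CUBIC))
E
```

```text
time: 16.6
position: [0.5004, -0.0962, 0.1955]
tool_rot: [-2.491, -1.915, 0.0]
ft_force: [0.4, 0.5, -2.7]
grip_width: 0.571
```

View pics/s10.png

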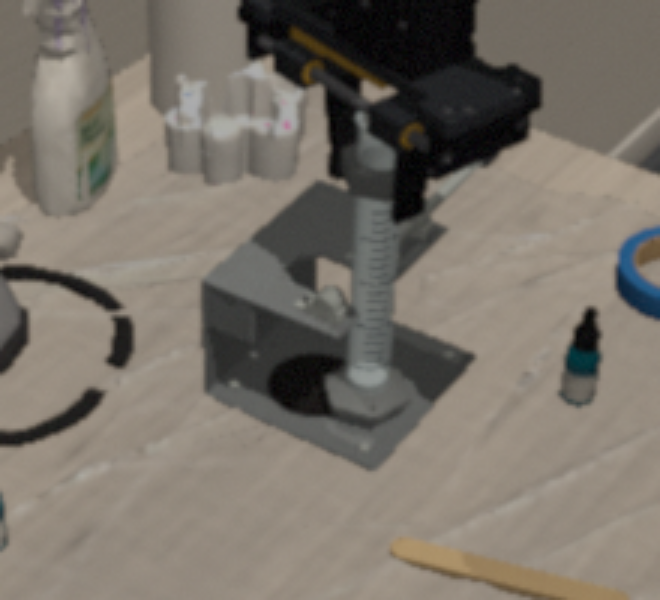

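View pics/w10z.png

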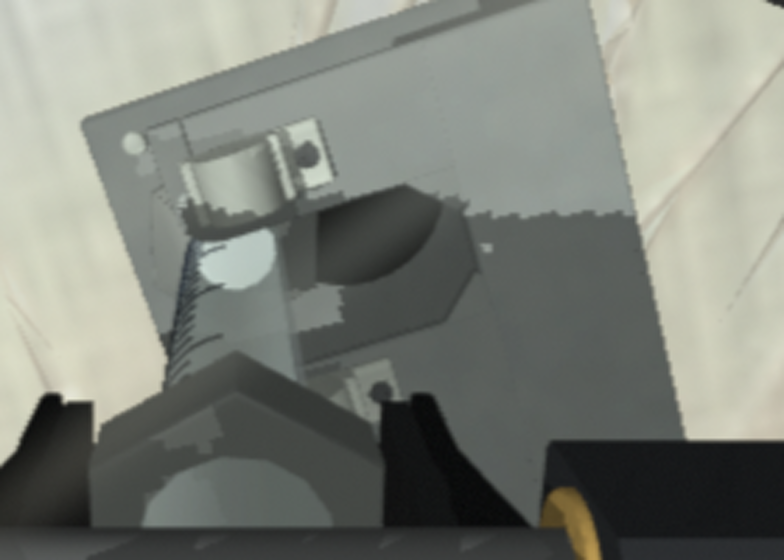

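Run:
```python
from h import *
import pickle;m=pickle.load(open('w10.pkl','rb'))
f=lambda x,y:plane(m,(230+x/2.8,140+y/2.8),.104)
u1,u2,l1,l2=f(320,208),f(403,186),f(310,360),f(440,322)
print(u1,u2,l1,l2,'end',f(478,265))
d=(u2-u1);print(np.degrees(np.arctan2(d[1],d[0])));d=l2-l1;print(np.degrees(np.arctan2(d[1],d[0])))
th=np.radians(3.7);n=np.array([-np.sin(th),np.cos(th)]);T=np.array([.5004,-.0962])
for p in(u1,u2,l1,l2): print((p[:2]-T)@n)
# tube edges at image near z=.104: left/right
c=[T[0],T[1],.104];print('axis proj zoom',(proj(m,c)-[230,140])*2.8)
```

```text
[ 0.5279 -0.0743  0.104 ] [ 0.5483 -0.0742  0.104 ] [ 0.5163 -0.1116  0.104 ] [ 0.5499 -0.1102  0.104 ] end [ 0.5619 -0.0981  0.104 ]
0.28082851709876844
2.4867065250469076
0.02006472639766428
0.01884618657063241
-0.016431853355167395
-0.01714501109834491
axis proj zoom [233.1204 319.2735]
```

```bash
python3 -m handwheel '[[1.8,2.5,0,0,0,0,1],[3.4,7,0,0,0,0,1],[5.4,13,0,0,0,0,1],[7.7,20,0,0,0,0,1],[9.7,26,0,0,0,0,1],[11.5,31,0,0,0,0,1],[12.8,35,0,0,0,0,1],[13.4,37,0,0,0,0,1],[13.4,37,0,0,0,0,1],[13.4,37,0,0,0,0,1]]'
python3 - <<'E'
from h import *
from bench import ctrl
import pickle
cv2.imwrite("pics/s11.png",cv2.resize(ctrl.get_image('side')[130:330,240:460,::-1],None,fx=3,fy=3))
m=ctrl.camera_model('wrist');pickle.dump(m,open('w11.pkl','wb'))
a=ctrl.get_image('wrist')[:,:,::-1];cv2.imwrite("pics/w11.png",a)
cv2.imwrite("pics/w11z.png",cv2.resize(a[140:340,230:510],None,fx=2.8,fy=2.8,interpolation=cv2.INTER_CUBIC))
E
```

```text
time: 17.95
position: [0.5394, -0.0929, 0.1956]
tool_rot: [2.491, 1.915, -0.0]
ft_force: [-0.4, 0.6, -2.7]
grip_width: 0.571
```

View pics/s11.png

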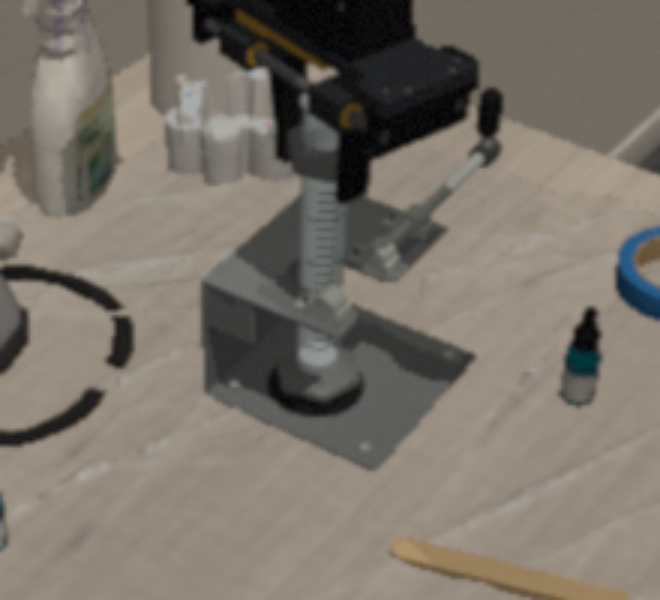

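View pics/w11z.png

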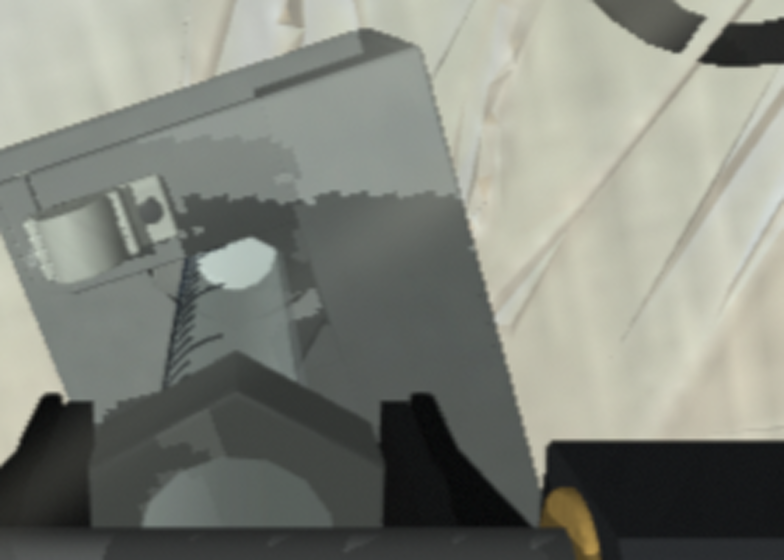

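Foot hangs over the black disc under the fork with no contact. Lower onto the foot plate.

```bash
python3 -m handwheel '[[0,0,2,0,0,0,1],[0,0,4,0,0,0,1],[0,0,6,0,0,0,1],[0,0,7.5,0,0,0,1],[0,0,8.5,0,0,0,1],[0,0,9.3,0,0,0,1],[0,0,10,0,0,0,1],[0,0,10,0,0,0,1],[0,0,10,0,0,0,1]]'
```

```text
time: 19.18
position: [0.5396, -0.0928, 0.1858]
tool_rot: [2.49, 1.915, 0.0]
ft_force: [-0.4, -0.6, 0.5]
grip_width: 0.571
```

```bash
python3 -m handwheel '[[0,0,0.5,0,0,0,1],[0,0,0.5,0,0,0,1],[0,0,0.5,0,0,0,-0.1],[0,0,0.5,0,0,0,-0.2],[0,0,0.5,0,0,0,-0.4],[0,0,0.5,0,0,0,-0.7],[0,0,0.5,0,0,0,-1],[0,0,0.5,0,0,0,-1],[0,0,0.5,0,0,0,-1],[0,0,0.5,0,0,0,-1]]'
python3 - <<'E'
from h import *
from bench import ctrl
a=ctrl.get_image('wrist')[:,:,::-1]
cv2.imwrite("pics/w12.png",a)
E
```

```text
time: 20.42
position: [0.5396, -0.0928, 0.185]
tool_rot: [2.491, 1.915, -0.0]
ft_force: [1.1, -0.4, 0.5]
grip_width: 0.995
```

View pics/w12.png

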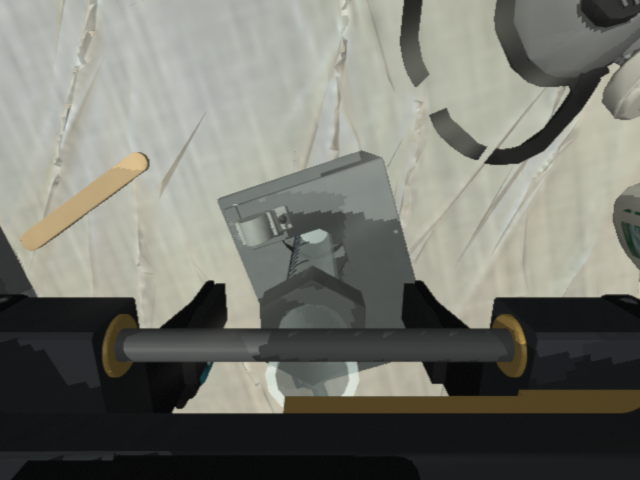

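Released and standing. Rise straight up, then go over the drawn knob.

```bash
python3 -m handwheel '[[0,0,-10,0,0,0,-1],[0,0,-30,0,0,0,-1],[0,0,-60,0,0,0,-1],[0,0,-90,0,0,0,-1],[0,0,-90,0,0,0,-1],[-50,8,-90,0,0,-0.1,-1],[-100,16,-90,0,0,-0.2,-1],[-150,25,-90,0,0,-0.3,-1],[-179,29,-90,0,0,-0.325,-1],[-179,29,-90,0,0,-0.325,-1],[-179,29,-90,0,0,-0.325,-1],[-179,29,-90,0,0,-0.325,-1]]'
python3 - <<'E'
from h import *
from bench import ctrl
import pickle
m=ctrl.camera_model('wrist');pickle.dump(m,open('w13.pkl','wb'))
a=ctrl.get_image('wrist')[:,:,::-1];cv2.imwrite("pics/w13.png",a)
cv2.imwrite("pics/s13.png",cv2.resize(ctrl.get_image('side')[130:330,240:460,::-1],None,fx=3,fy=3))
cv2.imwrite("pics/t13.png",cv2.resize(ctrl.get_image('top')[170:330,320:520,::-1],None,fx=3,fy=3))
s=ctrl.get_state();print(s['position'],R.from_rotvec(s['tool_rot']).as_matrix())
E
```

```text
time: 21.98
position: [0.5221, -0.2713, 0.2751]
tool_rot: [-2.145, -2.295, -0.0]
ft_force: [0.6, 0.2, -0.3]
grip_width: 0.996
[ 0.5219 -0.2721  0.2752] [[-0.0667  0.9978  0.0002]
 [ 0.9978  0.0667 -0.0002]
 [-0.0003  0.0002 -1.    ]]
```

View pics/w13.png

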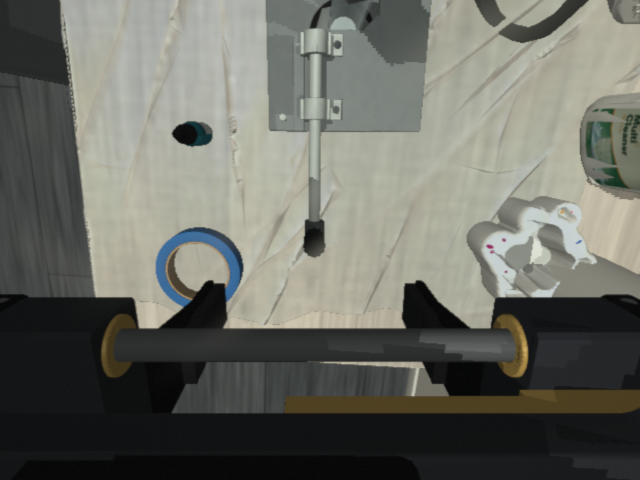

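View pics/s13.png

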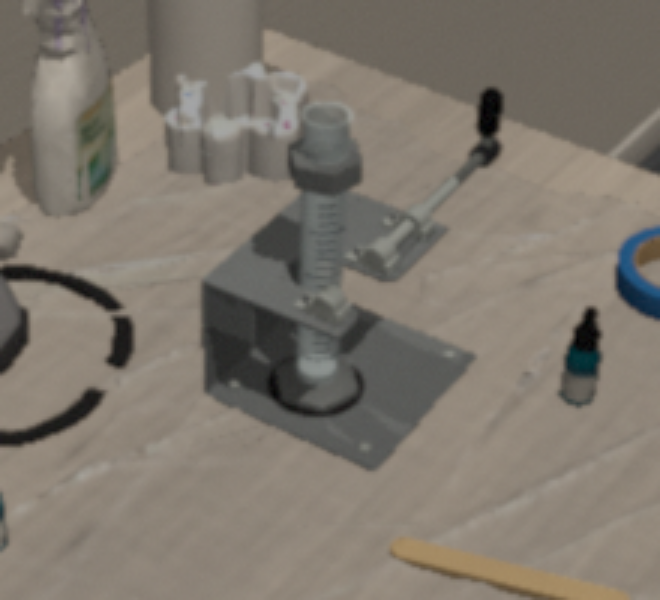

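View pics/t13.png

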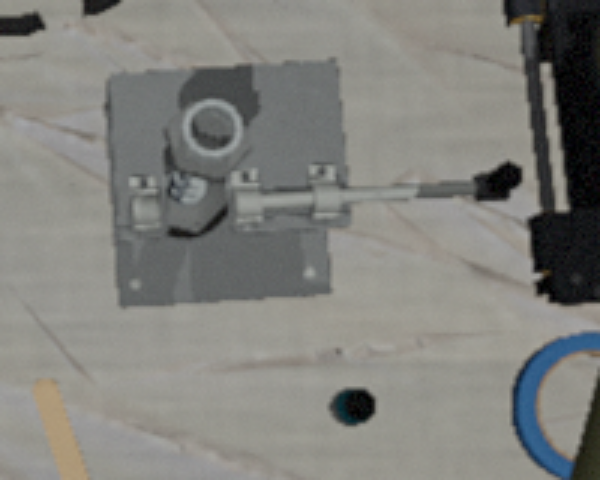

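Cylinder stands centred on the disc; the knob is at (315,240). Descend and grip it.

```bash
python3 -m handwheel '[[-2,0,50,0,0,0,-1],[-2,0,100,0,0,0,-1],[-2,0,132,0,0,0,-1],[-2,0,132,0,0,0,-1],[-2,0,132,0,0,0,1],[-2,0,132,0,0,0,1],[-2,0,132,0,0,0,1],[-2,0,132,0,0,0,1],[-2,0,132,0,0,0,1],[-2,0,132,0,0,0,1],[-2,0,132,0,0,0,1]]' 25
python3 -m handwheel '[[4,0,0,0,0,0,1],[11,0,0,0,0,0,1],[18,0,0,0,0,0,1],[25,0,0,0,0,0,1],[32,0,0,0,0,0,1],[39,0,0,0,0,0,1],[46,0,0,0,0,0,1],[52,0,0,0,0,0,1],[57,0,0,0,0,0,1],[61,0,0,0,0,0,1],[64,0,0,0,0,0,1],[64,0,0,0,0,0,1]]'
```

```text
time: 23.5
position: [0.5217, -0.2752, 0.143]
tool_rot: [-2.148, -2.292, 0.0]
ft_force: [-0.4, -0.1, 0.4]
grip_width: 0.287
time: 25.0
position: [0.5182, -0.2101, 0.143]
tool_rot: [2.146, 2.293, 0.002]
ft_force: [5.3, -1.1, -4.7]
grip_width: 0.172
```

```bash
python3 -m handwheel '[[2,0,0,0,0,0,1],[4,0,0,0,0,0,1],[6,0,0,0,0,0,1],[6,0,0,0,0,0,1]]'
python3 - <<'E'
from h import *
from bench import ctrl
cv2.imwrite("pics/w14.png",ctrl.get_image('wrist')[:,:,::-1])
E
```

```text
time: 25.5
position: [0.518, -0.2072, 0.1431]
tool_rot: [2.146, 2.289, -0.001]
ft_force: [5.9, -6.8, -6.7]
grip_width: 0.169
```

View pics/w14.png

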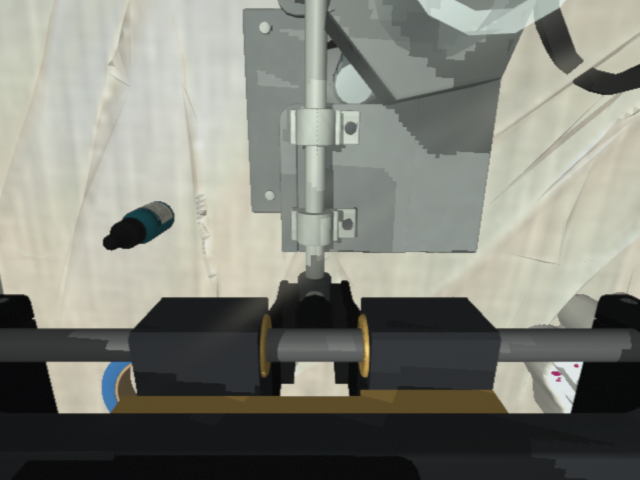

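```bash
python3 -m handwheel '[[2,0,0,0,0,0,1],[4,0,0,0,0,0,1],[4,0,0,0,0,0,1]]'
python3 -m handwheel '[[-4,0,0,0,0,0,1],[-7,0,0,0,0,0,1],[-7,0,0,0,0,0,1],[-7,0,0,0,0,0,-1],[-7,0,0,0,0,0,-1],[-7,0,0,0,0,0,-1],[-7,0,0,0,0,0,-1],[-7,0,0,0,0,0,-1],[-7,0,-40,0,0,0,-1],[-7,0,-95,0,0,0,-1],[-7,0,-150,0,0,0,-1],[-7,0,-150,0,0,0,-1]]'
python3 -m handwheel '[[-60,0,0,0,0,0,-1],[-120,0,0,0,0,0,-1],[-160,0,0,0,0,0,-1],[-160,0,0,0,0,0,-1],[-160,0,0,0,0,0,-1],[-160,0,0,0,0,0,-1]]'
python3 - <<'E'
from h import *
from bench import ctrl
import pickle
T=ctrl.camera_model('top');S=ctrl.camera_model('side')
t=ctrl.get_image('top')[:,:,::-1];s=ctrl.get_image('side')[:,:,::-1]
cv2.imwrite("pics/s15.png",s);cv2.imwrite("pics/t15.png",t)
cv2.imwrite("pics/s15z.png",cv2.resize(s[130:290,280:460],None,fx=4,fy=3.7,interpolation=cv2.INTER_CUBIC))
cv2.imwrite("pics/t15z.png",cv2.resize(t[180:285,345:475],None,fx=6,fy=5.7,interpolation=cv2.INTER_CUBIC))
E
```

```text
time: 25.92
position: [0.5179, -0.207, 0.1432]
tool_rot: [2.146, 2.283, -0.004]
ft_force: [9.9, -13.0, -10.2]
grip_width: 0.172
time: 27.42
position: [0.5197, -0.2088, 0.2983]
tool_rot: [2.142, 2.286, 0.004]
ft_force: [-0.4, 0.8, -0.2]
grip_width: 0.99
time: 28.18
position: [0.5283, -0.3661, 0.2931]
tool_rot: [-2.145, -2.295, -0.001]
ft_force: [-0.3, 0.1, -0.2]
grip_width: 0.999
```

View pics/s15z.png

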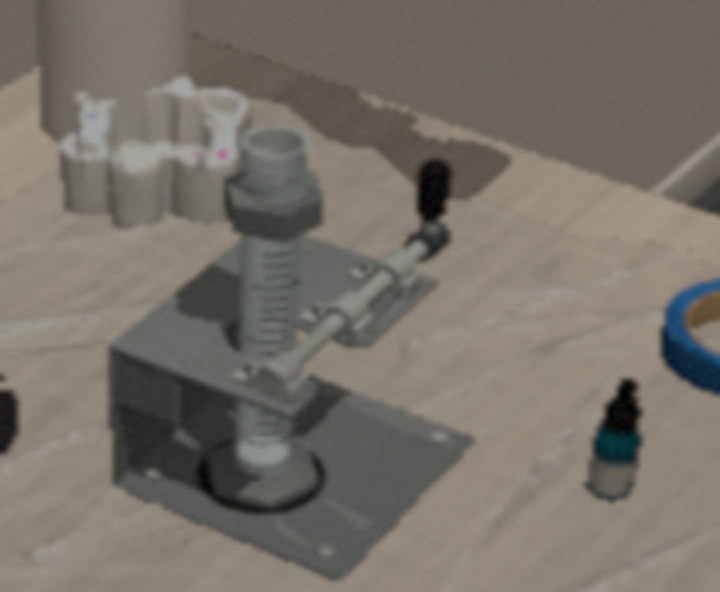

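View pics/t15z.png

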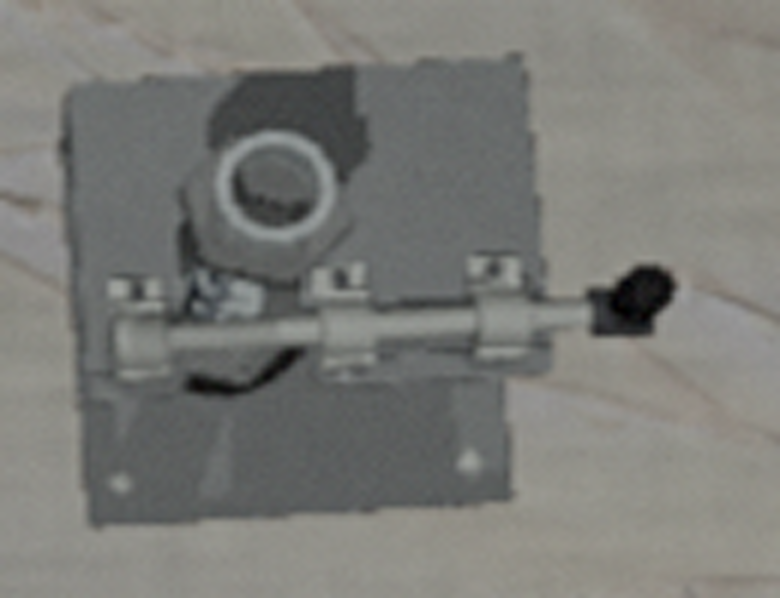

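View pics/s15.png

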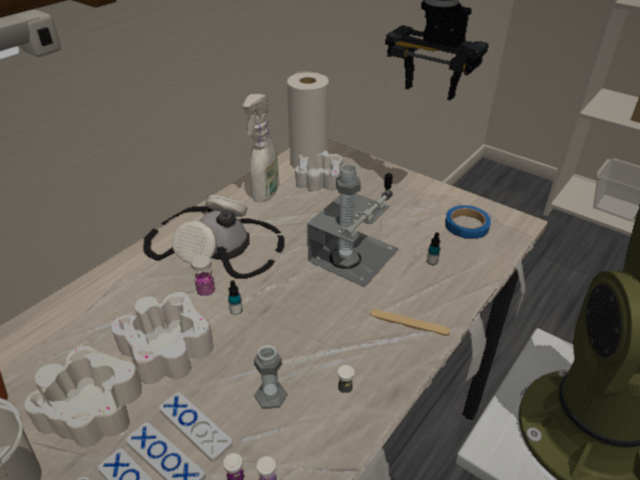

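Run:
```python
from bench import ctrl
import cv2,numpy as np
a=cv2.imread('pics/side0.png').astype(int);b=cv2.imread('pics/s15.png').astype(int)
for n,(x,y,w,h) in dict(short=(250,340,40,70),vial=(335,362,22,32),dropA=(225,278,20,38),dropB=(424,230,20,38)).items():
    print(n,np.abs(a-b)[y:y+h,x:x+w].mean())
ctrl.close_job()
```

```text
short 0.9345238095238095
vial 0.9891098484848485
dropA 1.3162280701754385
dropB 5.022368421052631
the job is handed in; nothing more can be done
```

The tall cylinder is locked in its stand: I drew the bolt back to its stop, carried the cylinder in upright by its collar, set it on the foot plate and pushed the bolt home again. The job was handed in at about 28 s of the 69 s allowed.

**Last checks**
- **Cylinder:** the final side and top pictures show it upright and free of the gripper, with its foot centred on the foot plate's black disc and the rod across the slot's mouth.
- **Bolt:** it stopped moving at both ends while the force on it about doubled (11 to 21 N drawn, 7 to 13 N home). The knob ended roughly 3–4 mm further home than it was at the start, so the bolt was probably not quite home to begin with.
- **Bystanders:** the short cylinder, the vial and the dropper bottle near the respirator show no change between the first and last side pictures. The patch around the dropper bottle near the table edge did change slightly in shade. I saw no shift in its position and put this down to a shadow, but did not confirm it.

**A reading that disagreed:** while holding the collar the gripper showed a 50 mm opening, where 44 mm was expected. The wrist picture showed both pads flat on the collar and the lift held, so I carried on.

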